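Check a display riser with a straightedge and seat its proud screw cap

ROBOT

A 6-joint arm with a two-finger parallel gripper is mounted at the origin on a cart in front of the work surface, level with it; the furniture and walls round the work are solid. World frame = base frame: x ahead of the robot, y to its left, z up, the work surface at z = 0. Lengths are in m, angles in rad, forces in N, time in s.
With the tool pointing down it reaches from about 0.275 to 0.75 m from the base axis. Payload 10.2 kg.
Tool frame: the origin (TCP) lies midway between the tips of the shut fingers; the grasp point (between the pads) lies 19 mm behind it (env.hold_point_z is the distance from the TCP to the grasp point, in m); x points along the fingers, z is the direction in which the jaws open and shut, and the axes are right-handed (so a half turn about x gives the same grasp; the last joint's range is limited). The gripper opens to 85 mm and grips with 20 to 120 N. Pads are 22 mm wide; open, the fingers measure 114 mm over their backs; the gripper's body (76 mm by 85 mm) begins 54 mm behind the grasp point. The pads swing forward as they close: fully open they stand 13 mm farther back than shut.
Start: joints at [-1.485, 0.313, 1.498, -0, 1.331, -0.223], TCP at [0.16, -0.5, 0.231] pointing down, gripper open.
Joint ranges: [-2.94, 2.94], [-0.97, 2.17], [0.19, 2.56], [-1.23, 4.37], [0.02, 3.11], [-2.88, 2.88]. Speed limits (rad/s): [2.39, 2.39, 3.01, 3.14, 3.14, 3.14].

INTERFACE

Orientations are given as a unit quaternion [x, y, z, w].
In Python, from bench import env, kinematics, monitor, eyes, job gives the robot as it stands. The module is installed in compiled form; this text tells all that it offers. Calls block until the motion is done:
- env.reach(position, orientation): joint-space move of the TCP to a pose.
- env.movel(position, velocity=0.15, frame=None, guard=None): straight line of the TCP; frame=None keeps the orientation; velocity is the mean speed in m/s. With guard (N) it stops when the force on the tool has changed by that much, and returns True; else False.
- env.set_joints(angles): joint-space move.
- env.release() and env.close_gripper(effort=None): open the fingers fully, or close them until they stop; effort is the grip in N (None keeps the last).
- env.hold(seconds).
- kinematics.ik(position, orientation): joint angles nearest the present ones, or None.
- monitor.sense(): the state.
- eyes.grab_frame(name): name is "side" or "top" or "wrist"; returns a dict with "frame" (480x640x3 uint8, red, green, blue), "mtx" (3x3 intrinsics, pixels), "view" (4x4, takes a point from world to camera coordinates). Camera axes: x right, y down, z forward; pixel columns grow to the right and rows downward; lengths in m; the calibration is good to about 2 mm. A picture is of the moment at which its call begins. There is no depth.
A pose or a line that the arm cannot do raises env.MotionError and nothing moves.
- job.hand_in(): hands the job in, once; it reports no verdict.
The state is a dict: "clock": time; "joints": joint angles; "qvel": joint speeds; "joint_efforts": joint torques, N m; "position": TCP position; "ee_rot": TCP orientation; "contact_force": force on the tool from outside, world axes, zero at the start; "ft_torque": the same for the moment, N m; "finger_gap": opening from 0.0 (shut) to 1.0 (fully open).
Only numpy, scipy, OpenCV 4.12 (cv2) and the standard library are available. Lean on these libraries where they do the work, as an engineer would, in place of code of your own. Each camera call takes 0.05 s, during which the arm holds its last target.

TASK

One of the two wooden screw caps in the top of the display riser stands a little proud, so that boxes would wobble on it: lay the straightedge gently across a cap, front to back, and press the rubber pad on its plain end and then the one on its hole end, each for a moment with about 10 N and never over 20 N, to feel whether it rocks. Where it rocks, seat that cap flush by pressing down on the middle of the straightedge, never forcing it onto the riser with over 35 N, and leave the other cap flush. Then press the plain and the hole end the same way again to prove that it no longer rocks, and leave the straightedge lying flat across a cap and the things round about where they are.

Things in the scene. Friction and masses are not known exactly. Their poses are not given: they have to be found in the camera images.
- rib (a point): Middle of the straightedge, half-way up (15 mm above its underside). It is a loose aluminium bar 170 mm long (its x axis), 36 mm wide, 6 mm thick, about 0.2 kg, with a raised finger rib along the middle of its top: 60 mm long, 12 mm wide, 18 mm above the bar. Grasp the rib across its 12 mm width (along y).
- plain_end (a point): Centre of the top of the round rubber press pad (24 mm across, 5 mm thick) on the plain end of the straightedge: 11 mm above the bar's underside, 55 mm from the middle toward -x of the bar. The pad yields 1 mm per 20 N, up to 3 mm.
- hole_end (a point): The same pad on the other end, the one with a 10 mm hang hole, 55 mm from the middle toward +x of the bar. When the bar lies on a proud cap it rocks: pressing one end down onto the riser with about 10 N tips it by about 3 to 6 degrees, so that the other end stands 6 to 11 mm higher; let go, it falls back more or less level on the cap. On a flush cap it does not move.
- straightedge: The straightedge itself; origin at the centre of its underside, x along its length toward the hole end, z up. A firm rubber strip 8 mm wide and 5 mm thick lies along the rib, its top 29 mm above the underside: press there for the middle. It yields 1 mm per 20 N, up to 3 mm.
- pad_plain: The rubber pad on the plain end; origin at the centre of its underside.
- pad_hole: The rubber pad on the hole end; origin at the centre of its underside.
- riser: Fixed wooden display riser, standing on a white bridge shelf (its top 204 mm above the table top) on which everything else here stands too, a board 150 mm deep (its x axis, away from the robot at yaw 0) and 240 mm wide (its y axis, left) on two rails and stub feet; origin under its centre, its flat top 36 mm above the origin. Its height differs a few mm between starts. It is rigid.
- spot_left (a point): Centre of the left hole for a screw cap (26 mm round), level with the riser's top face, 60 mm from its middle toward +y.
- spot_right (a point): The same on the right, 60 mm toward -y.
- cap_a (a joint): Height of one wooden screw cap (25 mm round) above the riser's top face, m: 0 = flush, positive = proud, negative = sunk. This is the proud one (3.5 to 6 mm at the start). Whether it sits left or right changes and is not told. It is a tight fit: it slides in under about 12 N and stays where it is left. The straightedge laid over it stops it at flush; a bare finger can push it too deep.
- cap_b (a joint): The same for the other cap, which is flush at the start.
- tub: Bystander: clear tub of sweets with a screw lid, 63 mm round, 110 mm tall, behind the work. Origin at the centre of its underside.
- tin: Bystander: round flat mint tin, 67 mm across, 23 mm high. Origin at the centre of its underside.
- carton: Bystander: printed carton lying to the left, 43x101x63 mm. Origin at the centre of its underside.
- tape: Bystander: roll of brown tape, 94 mm across, 48 mm high. Origin at the centre of its underside.

How it is judged:
By the outcome, as a careful person would: the job done as asked, in the order asked, and still so for the second after the job is handed in, with the robot touching nothing.
It also fails if it takes over 67 s, if anything falls off the work surface, if the arm or the gripper's body presses on something with over 40 N, if the wrist force passes 120 N, or if a joint passes its speed limit or range.

## Working session

There is one attempt and no reset: what is moved stays moved. The work goes in short steps, each a Python script; the robot and the scene stay as the last script left them, time stands still between calls to the robot, and variables do not carry over. Pictures are saved under pics/ and viewed, and the job is handed in when it is done.

```bash
mkdir -p pics; ls
python3 - <<'E'
from bench import env, kinematics, monitor, eyes, job
import cv2, numpy as np
np.set_printoptions(precision=4,suppress=True)
s=monitor.sense(); print(s['clock'],s['position'],s['ee_rot'],s['contact_force'],s['finger_gap'],env.hold_point_z)
for n in ['side','top','wrist']:
    d=eyes.grab_frame(n); cv2.imwrite(f'pics/{n}0.png',d['frame'][:,:,::-1]); np.savez(f'pics/{n}0.npz',**d)
    print(n,d['mtx'],d['view'])
E
```

```text
pics
0.0 [ 0.1595 -0.4999  0.2307] [ 0.4175  0.5712 -0.4168  0.5706] [0.2334 0.0408 0.0975] 1.0012113348568354 0.0187
side [[470.3796   0.     320.096 ]
 [  0.     470.3796 235.3042]
 [  0.       0.       1.    ]] [[ 0.9994 -0.0342  0.0076 -0.537 ]
 [-0.0126 -0.5522 -0.8336  0.2813]
 [ 0.0327  0.833  -0.5523  0.9887]
 [ 0.      0.      0.      1.    ]]
top [[519.6331   0.     320.4565]
 [  0.     519.6331 244.03  ]
 [  0.       0.       1.    ]] [[ 0.0056 -0.9999  0.0083  0.0742]
 [-0.9836 -0.007  -0.1804  0.6014]
 [ 0.1805 -0.0072 -0.9836  1.2247]
 [ 0.      0.      0.      1.    ]]
wrist [[384.5276   0.     318.5553]
 [  0.     384.5276 244.9332]
 [  0.       0.       1.    ]] [[ 0.304  -0.9527 -0.0012 -0.5247]
 [-0.9096 -0.2907  0.2969 -0.0388]
 [-0.2832 -0.0891 -0.9549  0.3796]
 [ 0.      0.      0.      1.    ]]
```

View pics/side0.png

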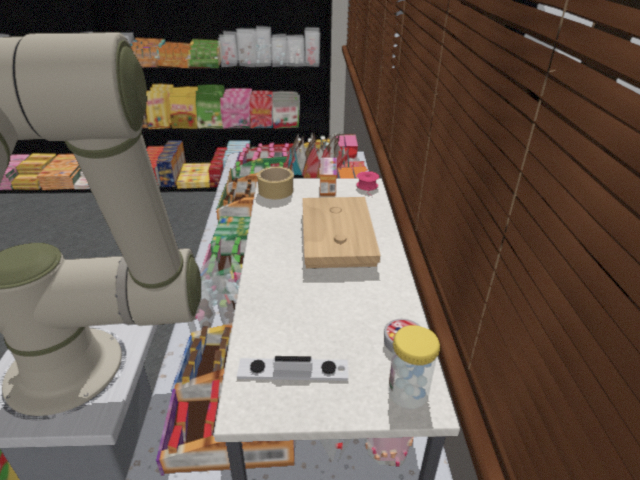

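View pics/top0.png

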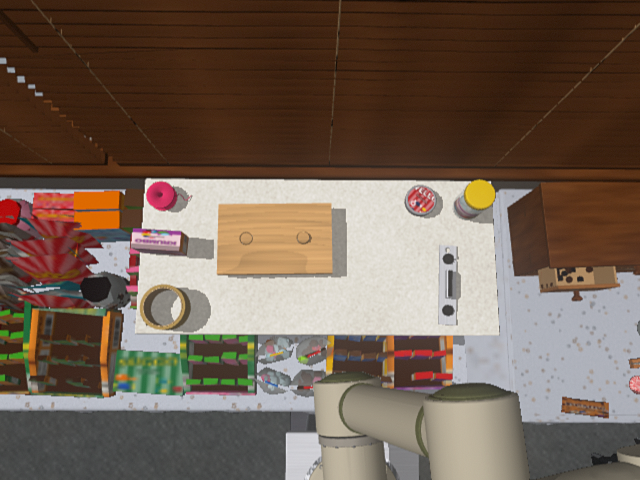

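View pics/wrist0.png

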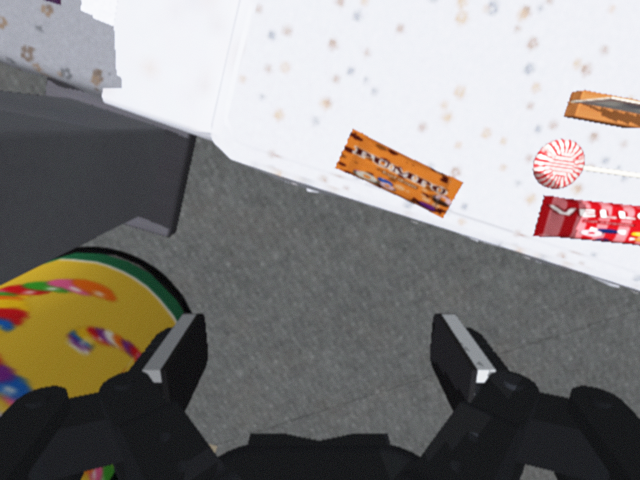

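```bash
cat > h.py <<'E'
import numpy as np, cv2
np.set_printoptions(precision=4,suppress=True)
def load(n):
    d=np.load(f'pics/{n}.npz'); return dict(d)
def cast(d,px,z):
    K,V=d['mtx'],d['view']; R,t=V[:3,:3],V[:3,3]
    px=np.atleast_2d(np.asarray(px,float))
    r=np.c_[px,np.ones(len(px))]@np.linalg.inv(K).T@R   # R^T r
    c=-R.T@t
    return c+r*((z-c[2])/r[:,2])[:,None]
def proj(d,p):
    p=np.atleast_2d(p); q=p@d['view'][:3,:3].T+d['view'][:3,3]; q=q@d['mtx'].T
    return q[:,:2]/q[:,2:]
def tri(ds,pxs):
    A=[];b=[]
    for d,p in zip(ds,pxs):
        P=d['mtx']@d['view'][:3]
        for i in (0,1):
            r=P[i]-p[i]*P[2]; A.append(r[:3]); b.append(-r[3])
    return np.linalg.lstsq(np.array(A),np.array(b),rcond=None)[0]
E
python3 - <<'E'
from h import *
a=load('side0')['frame'][:,:,::-1]; b=load('top0')['frame'][:,:,::-1]
def crop(im,x0,y0,x1,y1,s): return cv2.resize(im[y0:y1,x0:x1],None,fx=s,fy=s,interpolation=cv2.INTER_CUBIC)
cv2.imwrite('pics/z1.png',crop(a,290,185,390,280,6))
cv2.imwrite('pics/z2.png',crop(a,230,345,360,390,6))
cv2.imwrite('pics/z3.png',crop(b,210,195,345,285,5))
cv2.imwrite('pics/z4.png',crop(b,425,235,475,335,6))
E
```

```text
(no output)
```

View pics/z1.png

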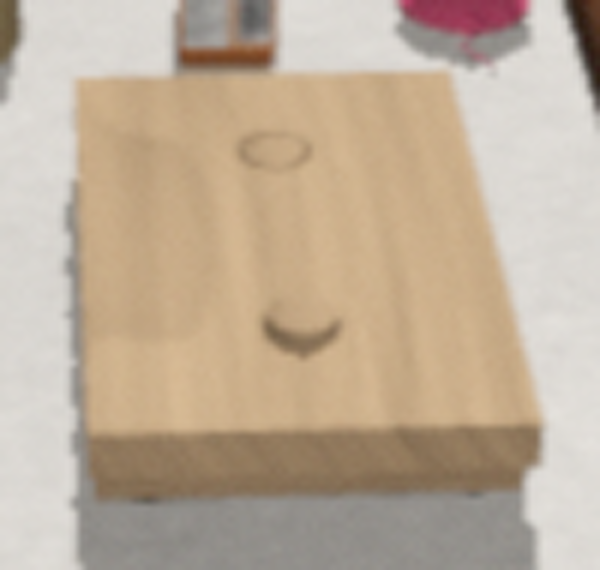

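View pics/z2.png

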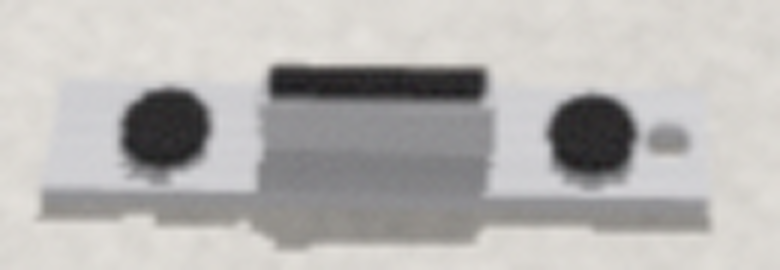

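View pics/z3.png

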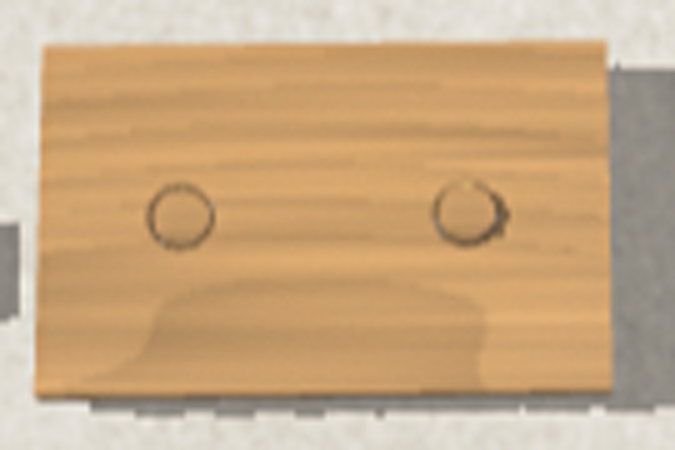

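View pics/z4.png

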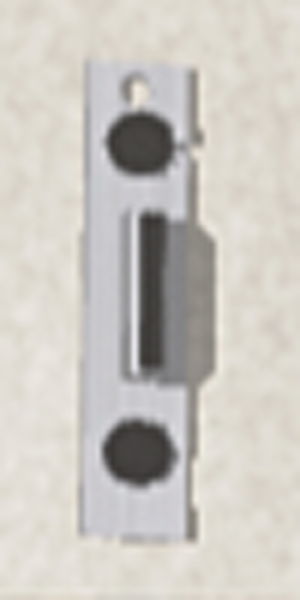

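The right cap (side crop, about px (340,239)) casts a shadow and stands proud. The left cap (336,210) looks flush. The bar lies at the right with its hole end toward +x. Next I measure positions.

Run:
```python
from h import *
S=load('side0');T=load('top0')
def blobs(d,x0,y0,x1,y1,thr=75,mn=15):
    g=d['frame'][y0:y1,x0:x1].max(2); m=(g<thr).astype(np.uint8)
    n,l,st,c=cv2.connectedComponentsWithStats(m)
    return [(c[i]+[x0,y0],st[i,4],st[i,:4]) for i in range(1,n) if st[i,4]>mn]
bs=blobs(S,230,345,360,390); bt=blobs(T,430,240,465,330)
for b in bs: print('S',b, cast(S,b[0],.215), cast(S,b[0],.233))
for b in bt: print('T',b, cast(T,b[0],.215), cast(T,b[0],.233))
# riser corners top: from crop
ct=np.array([[45,46],[606,41],[612,389],[37,395]])/5+[210,195]-0.4
cs=np.array([[78,80],[455,73],[541,428],[90,434]])/6+[290,185]-.4
for z in (.237,.240,.243):
    a=cast(T,ct,z);b=cast(S,cs,z); print(z,'\n',a[:,:2],a.mean(0),'\n',b[:,:2],b.mean(0))
for i,j in zip(range(4),(1-1,3,2,1)): pass
# match: top TL=(far,left)=side: far-left: x far=right; left=+y=far => TR
for i,j in ((0,1),(1,2),(2,3),(3,0)): print('tri',tri([T,S],[ct[i],cs[j]]))
capL_t=np.array([180,216])/5+[210,195]-.4; capL_s=np.array([275,151])/6+[290,185]-.4
print('capL',cast(T,capL_t,.24),cast(S,capL_s,.24),tri([T,S],[capL_t,capL_s]))
capR_t=np.array([466,212])/5+[210,195]-.4; capR_s=np.array([302,308])/6+[290,185]-.4
print('capR',cast(T,capR_t,.244),cast(S,capR_s,.244),tri([T,S],[capR_t,capR_s]))
```

```text
S (array([292.2464, 358.5   ]), np.int32(138), array([45, 12, 35,  4], dtype=int32)) [[ 0.4859 -0.1767  0.215 ]] [[ 0.4866 -0.1928  0.233 ]]
S (array([257.0388, 366.0775]), np.int32(129), array([21, 15, 13, 13], dtype=int32)) [[ 0.4318 -0.1903  0.215 ]] [[ 0.4342 -0.206   0.233 ]]
S (array([328.1615, 367.3077]), np.int32(130), array([92, 17, 13, 12], dtype=int32)) [[ 0.5414 -0.1958  0.215 ]] [[ 0.5403 -0.2113  0.233 ]]
T (array([447.8767, 258.4384]), np.int32(73), array([13, 14, 10, 10], dtype=int32)) [[ 0.542  -0.1938  0.215 ]] [[ 0.5392 -0.1892  0.233 ]]
T (array([450., 283.]), np.int32(75), array([19, 31,  3, 25], dtype=int32)) [[ 0.4893 -0.1963  0.215 ]] [[ 0.4873 -0.1916  0.233 ]]
T (array([447.5, 310. ]), np.int32(78), array([13, 66, 10,  9], dtype=int32)) [[ 0.4323 -0.1888  0.215 ]] [[ 0.4313 -0.1842  0.233 ]]
0.237 
 [[0.653  0.2968]
 [0.6571 0.0577]
 [0.5075 0.0549]
 [0.5034 0.294 ]] [0.5802 0.1759 0.237 ] 
 [[0.5039 0.3021]
 [0.6552 0.3047]
 [0.6559 0.0626]
 [0.5071 0.0628]] [0.5805 0.1831 0.237 ]
0.24 
 [[0.6522 0.2963]
 [0.6563 0.0578]
 [0.5071 0.055 ]
 [0.503  0.2935]] [0.5796 0.1756 0.24  ] 
 [[0.504  0.2966]
 [0.6544 0.2993]
 [0.6551 0.0585]
 [0.5071 0.0587]] [0.5801 0.1783 0.24  ]
0.243 
 [[0.6514 0.2957]
 [0.6555 0.0579]
 [0.5067 0.0551]
 [0.5026 0.2929]] [0.5791 0.1754 0.243 ] 
 [[0.504  0.2912]
 [0.6536 0.2939]
 [0.6543 0.0544]
 [0.5071 0.0546]] [0.5797 0.1735 0.243 ]
tri [0.6528 0.296  0.2415]
tri [0.6555 0.0578 0.2407]
tri [0.5069 0.0551 0.2426]
tri [0.5033 0.2932 0.2418]
capL [[0.579  0.2366 0.24  ]] [[0.5787 0.2395 0.24  ]] [0.5786 0.2364 0.2419]
capR [[0.5808 0.1164 0.244 ]] [[0.581  0.1254 0.244 ]] [0.5799 0.1163 0.25  ]
```

```bash
cat >> h.py <<'E'
from scipy.spatial.transform import Rotation as Rn
def quat(yaw,sgn):
    x=np.array([0,0,-1.]); z=sgn*np.array([-np.sin(yaw),np.cos(yaw),0]); y=np.cross(z,x)
    return Rn.from_matrix(np.c_[x,y,z]).as_quat()
E
python3 - <<'E'
from h import *
from bench import env, kinematics, monitor, eyes, job
bar=np.array([.487,-.1922]); yb=np.arctan2(-.0052,.1098); print('yaw',np.degrees(yb))
for s in (1,-1):
    print(s,kinematics.ik([*bar,.3],quat(yb,s)),kinematics.ik([.58,.1163,.3],quat(np.radians(.9),s)))
def st():
    s=monitor.sense(); print(round(s['clock'],2),s['position'],s['contact_force'],round(s['finger_gap'],3),s['joints'])
st()
p=monitor.sense()['position']
env.movel([p[0],p[1],.34],velocity=.2); st()
E
```

```text
yaw -2.7114354132332124
1 [-0.5999  0.27    1.3766 -0.      1.495  -2.1234] [ 0.      0.4304  1.1552 -0.      1.556  -1.5865]
-1 [-0.5999  0.27    1.3766 -0.      1.495   1.0182] [ 0.      0.4304  1.1552 -0.      1.556   1.5551]
0.15 [ 0.1595 -0.5     0.2309] [-0.5918  0.0442  0.1494] 0.998 [-1.4854  0.3133  1.4982 -0.      1.331  -0.2234]
0.84 [ 0.1595 -0.4997  0.3387] [ 0.0172 -0.2022 -0.6961] 1.001 [-1.4854  0.2623  1.2889 -0.      1.5924 -0.2234]
```

```bash
cat >> h.py <<'E'
def st(tag=''):
    from bench import monitor
    s=monitor.sense(); print(tag,round(s['clock'],2),s['position'],s['contact_force'],round(s['finger_gap'],3)); return s
E
python3 - <<'E'
from h import *
from bench import env, kinematics, monitor, eyes, job
bar=np.array([.487,-.1922]); yb=np.radians(-2.71); q=quat(yb,-1)
env.reach([*bar,.27],q); st('above')
d=eyes.grab_frame('wrist'); cv2.imwrite('pics/w1.png',d['frame'][:,:,::-1]); np.savez('pics/w1.npz',**d)
hit=env.movel([*bar,.2135],velocity=.05,guard=6); st(f'down {hit}')
E
```

```text
above 2.51 [ 0.4868 -0.1929  0.2699] [-0.6149  0.4623 -0.0321] 0.999
down False 3.84 [ 0.4871 -0.1923  0.2138] [-0.1819 -0.6382 -0.6705] 1.001
```

View pics/w1.png

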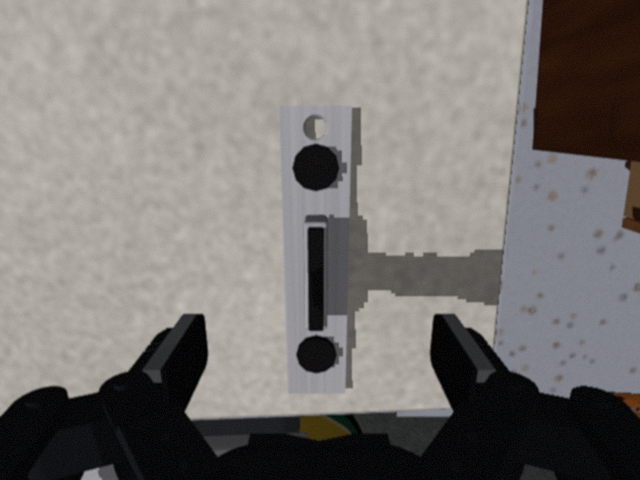

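Strip (317,278), pads (316,167) and (316,353): the bar is centred between the fingers and aligned. I'll grip and lift.

Run:
```python
from h import *
from bench import env, kinematics, monitor, eyes, job
env.close_gripper(35); s=st('closed'); p=s['position']
env.movel([p[0],p[1],.32],velocity=.12); st('lift')
cap=np.array([.580,.1163]); q=quat(np.radians(.9),-1)
env.reach([*cap,.285],q); st('over')
for n in ('side','wrist','top'):
    d=eyes.grab_frame(n); cv2.imwrite(f'pics/{n}2.png',d['frame'][:,:,::-1]); np.savez(f'pics/{n}2.npz',**d)
```

```text
closed 4.51 [ 0.487  -0.1923  0.2136] [ 0.066  -0.7759  2.0963] 0.129
lift 5.55 [ 0.4868 -0.1922  0.3192] [ 0.3012  0.848  -2.2104] 0.133
over 6.78 [0.5801 0.1152 0.2851] [ 0.0626 -0.0024 -1.8082] 0.127
```

View pics/side2.png

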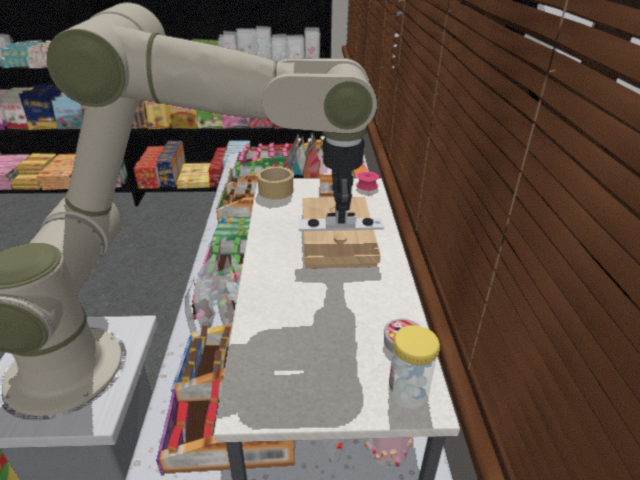

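View pics/wrist2.png

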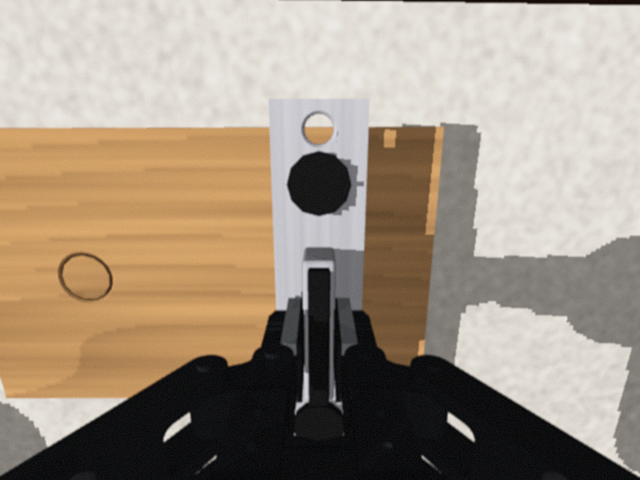

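View pics/top2.png

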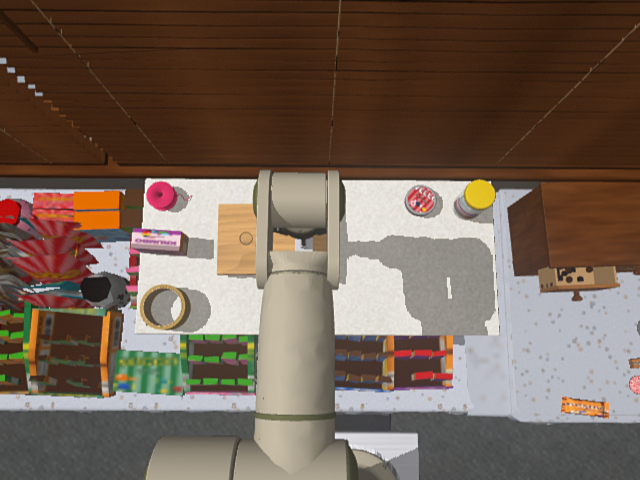

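The bar is held level and square to the riser, with its hole end toward +x. The left cap is at wrist px (85,277). I'll check the position of the bar and cap, then lower gently.

Run:
```python
from h import *
from bench import env, kinematics, monitor, eyes, job
W=load('wrist2'); print('capL by wrist',cast(W,[85,277],.2415),'holepad',cast(W,[319,183],.285-.0095+.011))
q=quat(np.radians(.9),-1)
s=st()
env.movel([.580,.1163,.268],velocity=.08); st('near')
hit=env.movel([.580,.1163,.240],velocity=.010,guard=3.5); st(f'touch {hit}')
env.hold(.1); st()
```

```text
capL by wrist [[0.5788 0.2363 0.2415]] holepad [[0.6358 0.1153 0.2865]]
 6.93 [0.5802 0.1151 0.2852] [ 0.5437  0.7021 -1.5775] 0.127
near 7.29 [0.5799 0.116  0.2678] [-0.456  -0.144  -2.2389] 0.131
touch True 8.67 [0.58   0.1163 0.2563] [0.1585 0.235  5.1768] 0.128
 8.77 [0.58   0.1163 0.2563] [-0.9279 -0.2599  6.4029] 0.129
```

Run:
```python
from h import *
from bench import env, kinematics, monitor, eyes, job
env.release(); st('open')
env.movel([.580,.1163,.318],velocity=.15); st('up')
env.close_gripper(30); st('shut')
env.movel([.525,.1154,.285],velocity=.15); st('over plain')
for n in ('side',):
    d=eyes.grab_frame(n); cv2.imwrite(f'pics/{n}3.png',cv2.resize(d['frame'][160:300,260:420,::-1],None,fx=5,fy=5,interpolation=cv2.INTER_CUBIC)[:600]); np.savez(f'pics/{n}3.npz',**d)
```

```text
open 9.47 [0.5797 0.1163 0.2553] [ 0.0189 -0.0705  0.3164] 0.998
up 10.04 [0.5798 0.1163 0.3171] [ 1.2931 -0.5319 -0.9967] 0.997
shut 10.81 [0.58   0.1163 0.318 ] [-0.0206  0.2167 -0.2331] -0.004
over plain 11.38 [0.5255 0.1154 0.2856] [-0.4816  0.5499  0.3493] -0.003
```

View pics/side3.png

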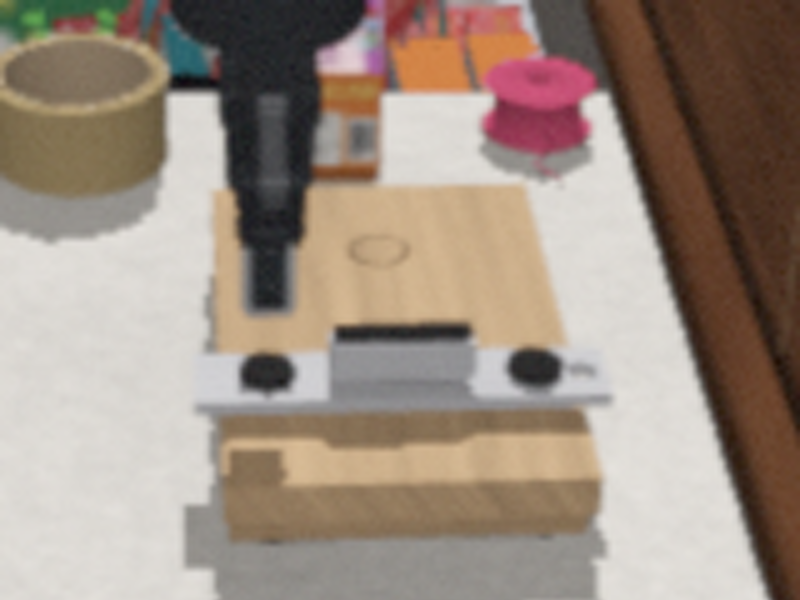

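```bash
cat >> h.py <<'E'
def press(xy,z0,z1,guard,tag,hold=.45,v=.005,up=.285):
    from bench import env, monitor, eyes
    env.movel([*xy,z0],velocity=.06); s=st(tag+' near'); f0=s['contact_force'][2]
    hit=env.movel([*xy,z1],velocity=v,guard=guard); s=st(f'{tag} {hit}')
    for k in range(3):
        env.hold(hold/3); s=st('  hold')
    d=eyes.grab_frame('side'); np.savez(f'pics/side_{tag}.npz',**d)
    cv2.imwrite(f'pics/side_{tag}.png',cv2.resize(d['frame'][160:280,260:420,::-1],None,fx=5,fy=5,interpolation=cv2.INTER_CUBIC))
    env.movel([*xy,up],velocity=.06); st('  up')
    return s
E
python3 - <<'E'
from h import *
S=load('side3')
for n,px in (('plain',[267,374]),('hole',[534,368])): print(n,cast(S,np.array(px)/5+[260,160]-.4,.258))
press([.5255,.1154],.263,.247,8,'plain1')
E
```

```text
plain [[0.5247 0.1112 0.258 ]]
hole [[0.6339 0.1132 0.258 ]]
plain1 near 11.95 [0.5255 0.1154 0.2628] [ 0.096  -0.2142  0.3174] -0.003
plain1 True 13.86 [0.5255 0.1154 0.254 ] [-2.1854 -0.8289  4.5512] -0.002
  hold 14.01 [0.5255 0.1154 0.254 ] [-1.269   1.1306  5.722 ] 0.005
  hold 14.16 [0.5255 0.1154 0.254 ] [-1.4902 -0.3744  5.0907] 0.001
  hold 14.31 [0.5255 0.1155 0.254 ] [-2.1299  1.2855  5.0848] 0.002
  up 15.03 [0.5254 0.1154 0.2847] [ 0.1115  0.0382 -0.9146] 0.004
```

View pics/side_plain1.png

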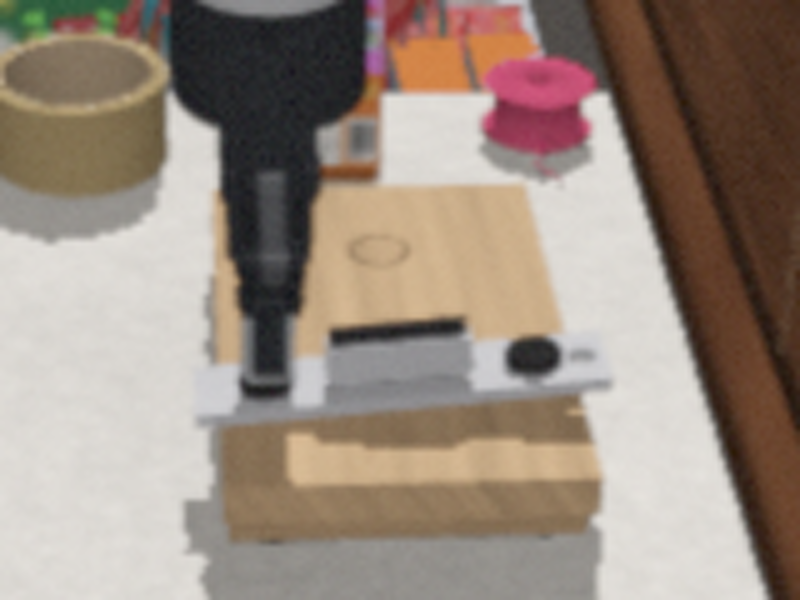

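The bar tipped visibly: the hole end rose and the plain end came down. The press settled at only ~5 N, though, so I'll repeat it with force feedback up to about 10 N.

```bash
cat >> h.py <<'E'
def fz(n=4,dt=.02):
    from bench import env, monitor
    v=[]
    for _ in range(n):
        env.hold(dt); v.append(monitor.sense()['contact_force'][2])
    return np.mean(v),max(v)
def press2(xy,z0,zmin,target,tag,guard=8,v=.005,up=.285,hold=.4,k=20.,maxstep=.00025,pic=True,tol=1.):
    from bench import env, monitor, eyes
    env.movel([*xy,z0],velocity=.08); b,_=fz(5)
    hit=env.movel([*xy,zmin],velocity=v,guard=guard)
    z=monitor.sense()['position'][2]; s=st(f'{tag} hit={hit} base={b:.2f}')
    if hit:
        zc=z
        for i in range(14):
            f,m=fz(); print(f'   z={zc:.5f} f={f-b:.2f} max={m-b:.2f}')
            if f-b>target-tol: break
            if zc<=zmin: break
            zc-=min(maxstep,(target-(f-b))/k/1000*1.0); env.movel([*xy,zc],velocity=.005)
        env.hold(hold); f,m=fz(); st(f'  held f={f-b:.2f} max={m-b:.2f}')
    if pic:
        d=eyes.grab_frame('side'); np.savez(f'pics/side_{tag}.npz',**d)
        cv2.imwrite(f'pics/side_{tag}.png',cv2.resize(d['frame'][160:280,260:420,::-1],None,fx=5,fy=5,interpolation=cv2.INTER_CUBIC))
    env.movel([*xy,up],velocity=.08); st('  up')
E
python3 - <<'E'
from h import *
press2([.5255,.1154],.261,.250,10.3,'plain2')
E
```

```text
plain2 hit=True base=0.11 17.04 [0.5255 0.1154 0.254 ] [-1.8809  0.5415  5.2035] 0.003
   z=0.25401 f=4.87 max=5.33
   z=0.25376 f=4.56 max=4.91
   z=0.25351 f=6.18 max=6.49
   z=0.25330 f=7.02 max=7.83
   z=0.25314 f=7.19 max=7.50
   z=0.25298 f=8.22 max=9.37
   z=0.25288 f=8.44 max=8.65
   z=0.25278 f=9.49 max=9.81
  held f=9.79 max=10.17 19.79 [0.5256 0.1154 0.2537] [-2.6786 -0.3359  9.5651] 0.001
  up 20.39 [0.5254 0.1154 0.2844] [-0.3301  0.0094  0.2098] -0.001
```

View pics/side_plain2.png

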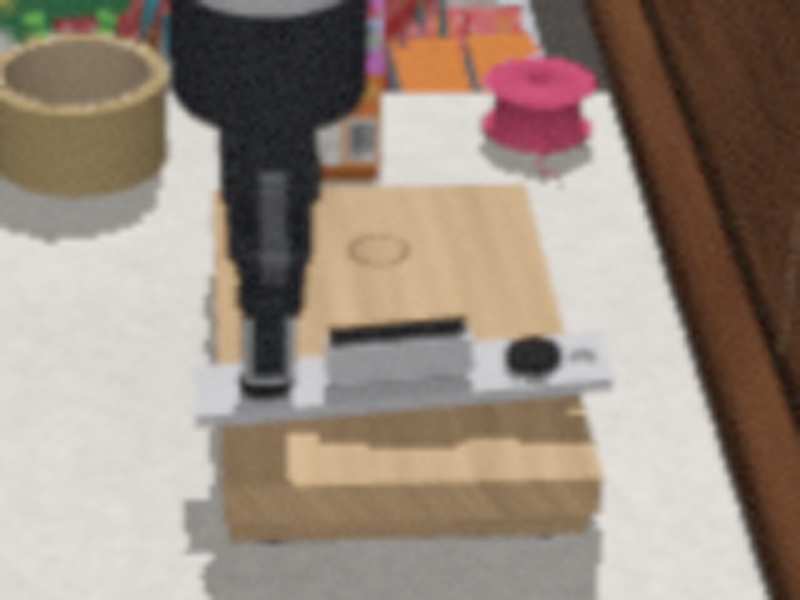

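Plain end held at 9.8 N with the bar tipped onto the riser. Next is the hole end.

Run:
```python
from h import *
from bench import env
env.movel([.6345,.1168,.285],velocity=.2)
press2([.6345,.1168],.261,.249,10.3,'hole1',k=8.,maxstep=.0006)
S=load('side_hole1')
```

```text
hole1 hit=True base=-0.14 23.17 [0.6347 0.1168 0.2542] [-0.8867 -0.2959  4.2551] 0.001
   z=0.25416 f=5.00 max=5.47
   z=0.25356 f=5.79 max=6.97
   z=0.25300 f=7.50 max=8.36
   z=0.25265 f=8.67 max=9.22
   z=0.25244 f=9.87 max=10.10
  held f=9.75 max=9.97 24.98 [0.6347 0.1168 0.2537] [-1.958  -0.2242  9.7684] -0.001
  up 25.59 [0.6344 0.1168 0.2843] [ 0.1188  0.9428 -0.4182] 0.002
```

View pics/side_hole1.png

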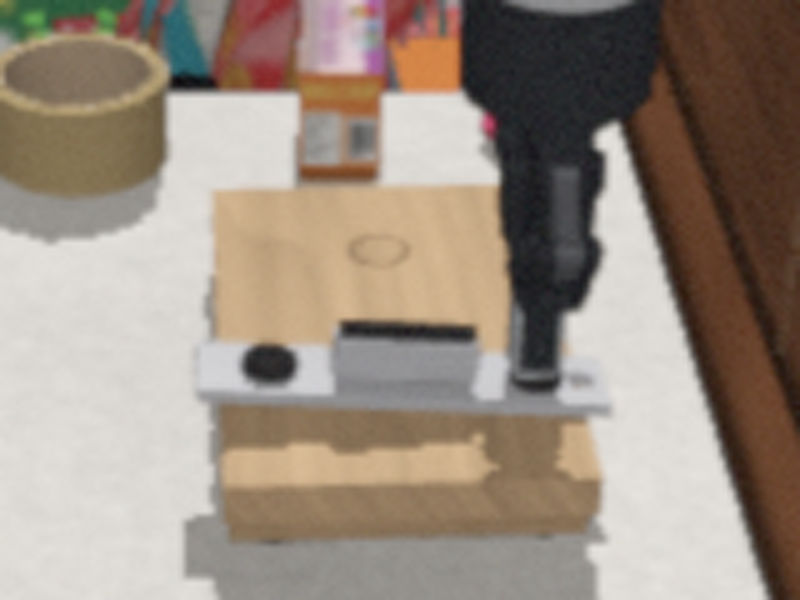

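The bar rocks at both ends, so I'll seat this cap by pressing the middle strip.

Run:
```python
from h import *
from bench import env, monitor
xy=[.580,.1163]
env.movel([.6344,.1168,.293],velocity=.1)
env.movel([*xy,.284],velocity=.15); b,_=fz(5)
hit=env.movel([*xy,.262],velocity=.008,guard=20); st(f'mid {hit} base {b:.2f}')
zc=monitor.sense()['position'][2]
for i in range(12):
    f,m=fz(); zz=monitor.sense()['position'][2]; print(f'  cmd {zc:.5f} z {zz:.5f} f {f-b:.2f} {m-b:.2f}')
    if f-b>22 or m-b>26: break
    zc-=min(.0006,(24-(f-b))/8000); env.movel([*xy,zc],velocity=.006)
env.hold(.3); f,m=fz(); st(f'held {f-b:.2f} {m-b:.2f}')
env.movel([*xy,.293],velocity=.1); st('up')
```

```text
mid True base 0.01 28.41 [0.5801 0.1163 0.2698] [-2.1705  0.0749  6.022 ] 0.001
  cmd 0.26981 z 0.26968 f 7.72 8.22
  cmd 0.26921 z 0.26981 f 6.03 6.53
  cmd 0.26861 z 0.26968 f 8.47 8.88
  cmd 0.26801 z 0.26950 f 10.69 11.05
  cmd 0.26741 z 0.26938 f 13.01 13.79
  cmd 0.26681 z 0.26925 f 15.41 15.55
  cmd 0.26621 z 0.26911 f 18.09 18.50
  cmd 0.26561 z 0.26897 f 21.43 22.18
  cmd 0.26528 z 0.26884 f 21.78 22.16
  cmd 0.26501 z 0.26879 f 23.22 23.77
held 22.79 23.31 31.73 [0.5802 0.1163 0.2688] [-8.6348 -1.3957 22.2953] -0.006
up 32.16 [0.5799 0.1163 0.2922] [ 0.0362  0.2431 -0.6409] 0.0
```

z now moves only by the strip's own yield (0.7 mm over 12.5 N), and the unloaded strip top is about 0.270, which puts the riser at 0.241. The bar has bottomed out. Next are the proof presses.

Run:
```python
from h import *
from bench import env, monitor, eyes
env.movel([.5255,.1154,.280],velocity=.2)
d=eyes.grab_frame('side'); np.savez('pics/side5.npz',**d)
cv2.imwrite('pics/side5.png',cv2.resize(d['frame'][160:280,260:420,::-1],None,fx=5,fy=5,interpolation=cv2.INTER_CUBIC))
press2([.5255,.1154],.2565,.247,10.3,'plain3',k=8.,maxstep=.0006,up=.280)
```

```text
plain3 hit=True base=0.53 34.3 [0.5255 0.1154 0.2519] [-1.589   0.2006  4.3342] -0.001
   z=0.25189 f=4.18 max=4.82
   z=0.25129 f=5.49 max=6.08
   z=0.25069 f=8.03 max=8.55
   z=0.25040 f=9.71 max=10.10
  held f=9.37 max=9.95 35.8 [0.5256 0.1154 0.2515] [-3.7566  0.3949 10.4736] -0.001
  up 36.37 [0.5254 0.1154 0.2795] [ 0.4896  0.1163 -0.211 ] 0.0
```

View pics/side5.png

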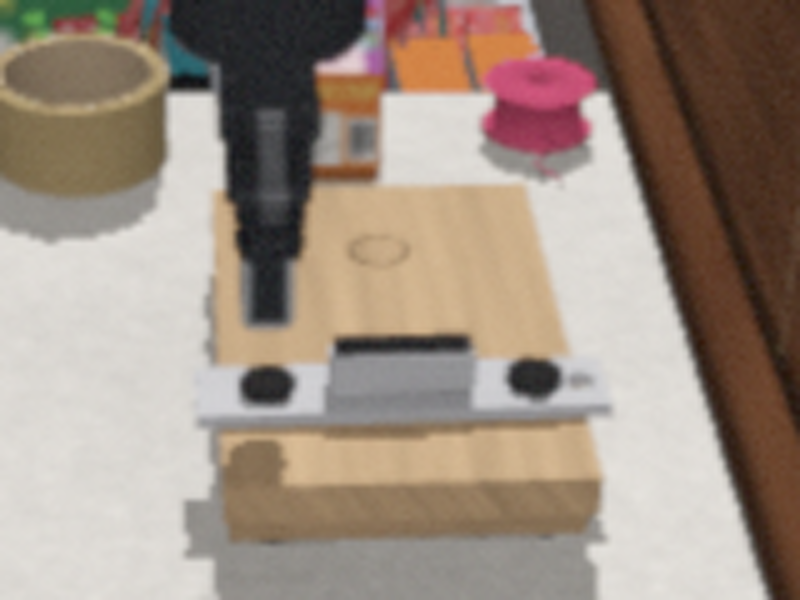

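View pics/side_plain3.png

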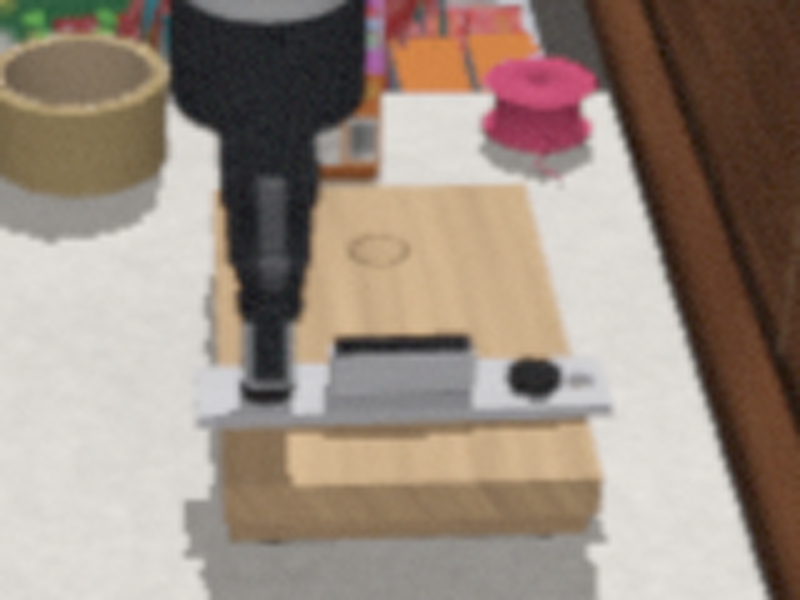

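The hole pad stays at crop px (534,378) while the plain end is pressed, so there is no rocking. Hole end next.

Run:
```python
from h import *
from bench import env, monitor, eyes
env.movel([.5255,.1154,.288],velocity=.1)
env.movel([.6345,.1168,.282],velocity=.2)
press2([.6345,.1168],.2565,.247,10.3,'hole2',k=8.,maxstep=.0006,up=.290)
env.movel([.6345,.1168,.34],velocity=.15)
env.movel([.45,-.12,.34],velocity=.2); st('clear')
for n in ('side','top'):
    d=eyes.grab_frame(n); np.savez(f'pics/{n}9.npz',**d); cv2.imwrite(f'pics/{n}9.png',d['frame'][:,:,::-1])
def black(n):
    d=load(n); x0,y0,x1,y1=300,205,385,250
    m=(d['frame'][y0:y1,x0:x1].max(2)<75).astype(np.uint8); k,l,s,c=cv2.connectedComponentsWithStats(m)
    return [(c[i]+[x0,y0]).round(1).tolist() for i in range(1,k) if s[i,4]>20]
for n in ('side5','side_plain3','side_hole2','side9'): print(n,black(n))
```

```text
hole2 hit=True base=0.54 39.03 [0.6345 0.1168 0.2519] [-0.8105  0.7268  3.3593] -0.002
   z=0.25195 f=4.12 max=4.64
   z=0.25135 f=4.75 max=5.06
   z=0.25075 f=7.71 max=8.61
   z=0.25042 f=8.50 max=8.91
   z=0.25020 f=9.23 max=9.75
   z=0.25007 f=9.87 max=10.56
  held f=10.23 max=11.01 41.17 [0.6345 0.1168 0.2516] [-3.7495 -0.1828 10.3059] -0.002
  up 41.87 [0.6344 0.1168 0.2892] [0.1861 0.0567 0.5717] -0.001
clear 44.0 [ 0.4503 -0.1195  0.3399] [-0.0362  0.9755  0.1274] -0.0
side5 [[313.4, 212.4], [339.9, 228.5], [366.3, 235.1], [313.0, 236.5]]
side_plain3 [[313.4, 217.5], [339.6, 228.6], [366.4, 235.1]]
side_hole2 [[368.7, 216.9], [339.6, 228.6], [312.9, 236.5]]
side9 [[339.3, 228.6], [366.4, 235.1], [312.9, 236.5]]
```

View pics/side_hole2.png

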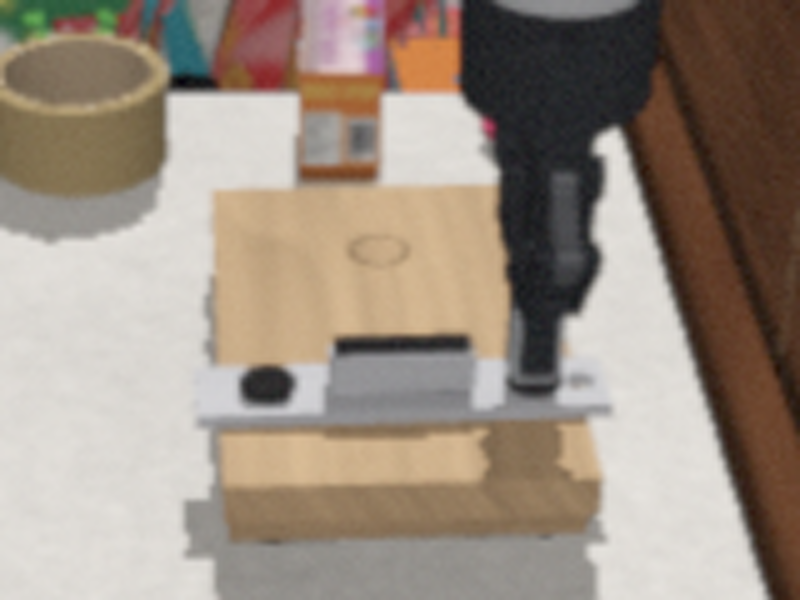

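View pics/side9.png

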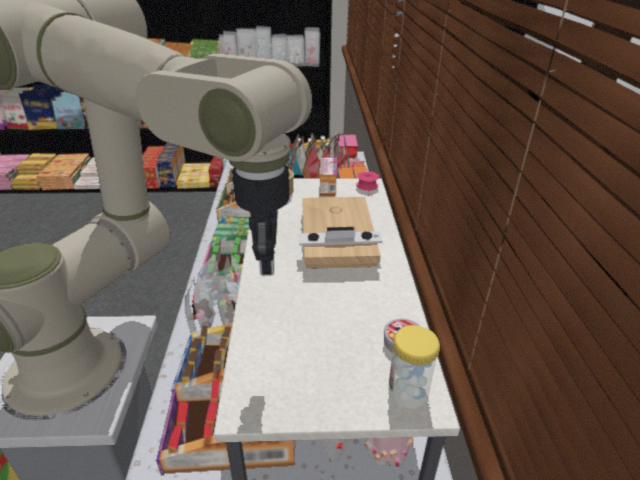

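View pics/top9.png

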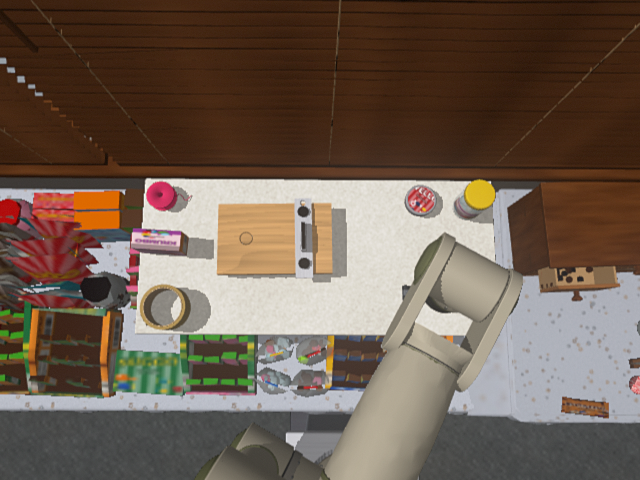

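The plain pad stays at (312.9,236.5) and the hole pad at (366.4,235.1), pressed and unpressed, so the bar no longer rocks. It lies flat across the right cap, the bystanders haven't moved, and the arm is clear. I'll hand in.

Run:
```python
from h import *
from bench import job
st(); print(job.hand_in())
```

```text
44.1 [ 0.4503 -0.1195  0.3399] [ 0.2644  0.692  -0.4933] 0.003
the job is handed in; nothing more can be done
None
```

The right-hand cap was the proud one. It is now seated flush, and the job was handed in at 44.1 s of the 67 s allowed.

- **Finding the rock:** I laid the straightedge front to back across the right cap. Pressing the plain end and then the hole end, each with about 9.8 N, tipped the bar visibly both times. My first press on the plain end settled at only about 5 N, so I repeated it before going to the hole end.
- **Seating:** I pressed the middle strip up to about 23 N held (highest reading about 24 N). By then the bar sank only as far as the rubber strip gives, so it had bottomed on the riser. The lowering guard tripped at 20 N during the slide, so any brief peak between readings was not recorded.
- **Proof:** Pressing the plain end with 9.4 N and then the hole end with 10.2 N moved nothing. The opposite pad stayed within 0.1 pixel each time, and pad height was the same at both ends (0.2515 and 0.2516 m).
- **End state:** The bar lies flat across the right cap. The left cap was never touched and looked flush, and the tub, tin, carton and tape look where they were. The arm is clear of everything.

The right cap is under the bar, so I judged it flush by the bar's height and the lack of rocking, not by seeing it. No check failed.

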